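Match the brake levers on a handlebar

ROBOT

A 6-joint arm with a two-finger parallel gripper is mounted at the origin on the work surface. World frame = base frame: x ahead of the robot, y to its left, z up, the work surface at z = 0. Lengths are in mm, angles in rad, forces in N, time in s.
With the tool pointing down it reaches from about 350 to 775 mm from the base axis. Payload 7.3 kg.
Tool frame: the origin (TCP) lies midway between the tips of the shut fingers; the grasp point (between the pads) lies 19 mm behind it; z points along the fingers, y is the line along which they close (so a half turn about z gives the same grasp; the last joint's range is limited). The gripper opens to 92 mm and grips with 3 to 60 N. Pads are 19 mm wide; open, the fingers measure 130 mm over their backs; the gripper's body (75 mm by 190 mm) begins 47 mm behind the grasp point.
Start: joints at [1.169, 0.342, 1.524, -0, 1.275, -0.146], TCP at [132.819, 507.941, 226.741] pointing down, gripper open.
Joint ranges: [-2.53, 2.53], [-0.77, 2.02], [0.04, 2.7], [-1, 4.14], [0.28, 2.66], [-3.11, 3.11]. Speed limits (rad/s): [2.57, 2.57, 3.14, 3.14, 3.14, 3.14].

INTERFACE

Orientations are given as [roll, pitch, yaw] about the fixed x, y, z axes, in that order (R = Rz(yaw) Ry(pitch) Rx(roll)).
In Python, from plant import bot gives the robot as it stands.
- The arm moves only by the tool servo_tool, never from a script. Its argument "deltas" is a list of rows, each a list of 2 entries, a list of its own where there are three numbers: the shift along the tool's x, y, z in m, then the turn, a rotation vector about the tool's x, y, z in degrees. A call has 1 to 20 rows; each row shifts and turns the commanded pose from where the row before left it, along the tool's axes as they then stand; what a row does not reach is not made up. A row lasts 1/8 s, in which the tool goes at most 62.5 mm and 10.7 degrees, less where a joint would pass 70% of its speed; a pose out of reach is approached as far as the arm can. A call with a gripper value outside its range is refused whole. "fingers" is the opening, from 0 (shut) to 1 (fully open), set as the call begins (left out, the last holds). The fingers move at their own pace and stop on an object; the grip force is fixed at half the most. Time passes only in rows, so rows that do not move let the fingers close. It gives the time, the measured TCP pose, the force, the opening and the grip force at its end, in the units of the state.
- bot.get_obs(): the state, without advancing time (a new reading comes with each control period).
- bot.capture(name): name is "side" or "top" or "wrist"; returns the picture (400x640x3 uint8, red, green, blue); there is no depth.
- bot.camera_model(name): a dict with "mtx" (3x3 intrinsics, pixels), "xyz" and "rotation" of the camera in the world. Camera axes: x right, y down, z forward; pixel columns grow to the right and rows downward; lengths in mm; the calibration is good to about 2 mm. A picture is of the moment at which its call begins: read the wrist's pose just before it. camera_model takes no time and is no camera call; for the wrist camera it gives the pose at the moment of the call.
- bot.close_job(): hands the job in; it is judged then, once.
The state is a dict: "time": time; "joint_positions": joint angles; "dq": joint speeds; "tau": joint torques, N m; "tool_pos": TCP position; "tcp_rot": TCP orientation; "contact_force": force on the tool from outside, world axes, zero at the start; "moment": the same for the moment, N m; "grip_width": finger opening in mm; "finger_force": force on a finger pad.
Only numpy, scipy, OpenCV 4.12 (cv2) and the standard library are available. Lean on these libraries where they do the work, as an engineer would, in place of code of your own. Each camera call takes 0.05 s, during which the arm holds its last target. There are 200 camera calls.

TASK

A flat handlebar is held in the vise: the brake lever on the left side of the bar is already set, the one on the right side (the robot's right) is still loose, slid in towards the stem and tipped up. Slide the loose lever out along the bar until its clamp meets the rubber grip, and turn it down about the bar until its blade stands at the same angle as the set lever's blade; then let go. Leave the set lever as it is and do not knock over the jar or the spray can.

Things in the scene. Friction and masses are not known exactly. Their poses are not given: they have to be found in the camera images.
- stand: fixed blue bench vise, stem and flat handlebar. Origin on the table under the bar's middle; z up, y along the bar to the robot's left, x to the bar's front (away from the robot at yaw 0). Bar 600 mm long, 22 mm thick, its axis at z = 170 mm above the origin. Stem clamp at y = 0: 50 mm wide, 40 mm thick. Vise below and behind: x -155 to +20, y -70 to +145, up to 125 mm high (stem 195)
- loose_slide (a joint): position of the loose lever's clamp along the bar, m: 0 = innermost, growing outwards (to -y of the stand); 0.08 = the clamp meets the rubber grip, its end stop. The clamp's middle is at y = -(81 mm + value) of the stand. The clamp is 22 mm wide, 37 mm thick; it slides with about 2.5 N
- loose_lever (a joint): angle of the loose lever about the bar's axis, rad: 0 = level, pointing to +x of the stand, positive = turned down, negative = tipped up; runs from -1.2 to 0.9 and stays where it is left (about 0.3 N m to turn)
- loose_blade (a point): middle of the loose lever's blade, 80 mm from the bar's axis, 64 mm outboard of the clamp's middle. A black 18 mm wide arm reaches forward from the clamp, then a round 14 mm thick aluminium blade runs outwards parallel to the bar, straight from 32 to 95 mm outboard of the clamp's middle, ending in a 19 mm ball at 110 mm. Axes: x from bar to blade, y along the bar to the left
- set_lever (a joint): angle of the set lever about the bar's axis, measured in the same way: the angle to match. Its clamp is tight
- set_blade (a point): middle of the set lever's blade (mirror image of the loose lever, against the left grip), 80 mm from the bar's axis; same axes: x from the bar to the blade, y along the bar
- grease_jar: screw-top jar, 60 mm across, 70 mm high, standing on the table below the right half of the bar; origin at its base
- spray_can: black can, 58 mm across, 150 mm high, standing on the table to the right of the bar's right end; origin at its base
- loose_grip_end (a point): inner end of the right rubber grip, on the bar's axis (stand x 0, y -172, z 170 mm). Grips cover y = 172 to 300 mm on either side, 32 mm thick with a 40 mm flange at the inner end

How it is judged:
By the outcome, as a careful person would: the job done as asked, in the order asked, and still so for the second after the job is handed in, with the robot touching nothing.
It also fails if it takes over 42 s, if anything falls off the work surface, if the arm or the gripper's body presses on something with over 40 N, if the wrist force passes 120 N, or if a joint passes its speed limit or range.

## Working session

There is one attempt and no reset: what is moved stays moved. The work goes in short steps, Python scripts to look and compute and a tool call to move; the robot and the scene stay as the last step left them, time stands still between calls to the robot, and variables do not carry over. Pictures are saved under pics/ and viewed, at most 10 in all, crops included, and the job is handed in when it is done.

Besides the shell and the picture viewer there is one more tool, called after "Emit:" as name(argument=value, ...) on one line, values as JSON. servo_tool: Moves the arm, as the interface text tells. Its arguments: {"type":"object","properties":{"deltas":{"type":"array"},"fingers":{"type":"number"}},"required":["deltas"]}

```bash
mkdir -p pics
python3 - <<'E'
from plant import bot
import cv2,numpy as np
np.set_printoptions(precision=4,suppress=True)
for n in("side","top"):
    im=bot.capture(n); cv2.imwrite(f"pics/{n}0.png",im[:,:,::-1]); m=bot.camera_model(n); print(n,m)
print(bot.get_obs())
E
```

```text
side {'mtx': array([[510.5899,   0.    , 320.4095],
       [  0.    , 510.5899, 204.9846],
       [  0.    ,   0.    ,   1.    ]]), 'xyz': array([-147.6107, -860.2282,  809.5946]), 'rotation': array([-2.1499,  0.0118, -0.6799])}
top {'mtx': array([[470.4421,   0.    , 312.3427],
       [  0.    , 470.4421, 200.9883],
       [  0.    ,   0.    ,   1.    ]]), 'xyz': array([ 428.6718,  -45.9595, 1198.4956]), 'rotation': array([-3.0469,  0.0049, -1.5534])}
{'time': 0.1, 'joint_positions': array([ 1.169 ,  0.3426,  1.5249, -0.    ,  1.2754, -0.146 ]), 'dq': array([-0.0001, -0.0005, -0.001 , -0.0018, -0.0004,  0.001 ]), 'tau': array([  0.0015, -43.1997, -24.4698,   0.0719,   0.0525,  -0.0001]), 'tool_pos': array([132.6789, 507.5808, 226.1225]), 'tcp_rot': array([-3.1402, -0.0002,  2.8858]), 'contact_force': array([-0.811 , -1.1107,  0.3683]), 'moment': array([-0.0225, -0.0124, -0.0157]), 'finger_force': 0.0, 'grip_width': 91.48297165358458}
```

View pics/side0.png

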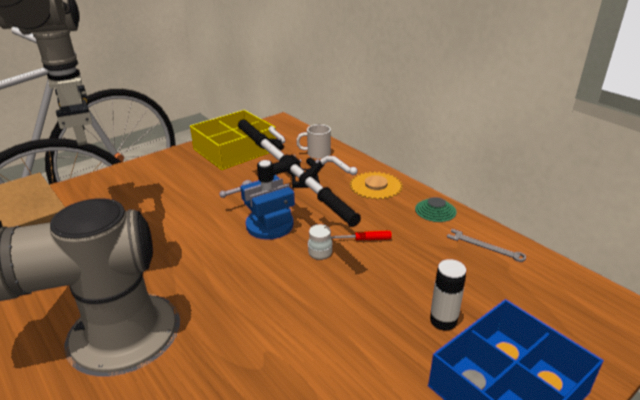

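View pics/top0.png

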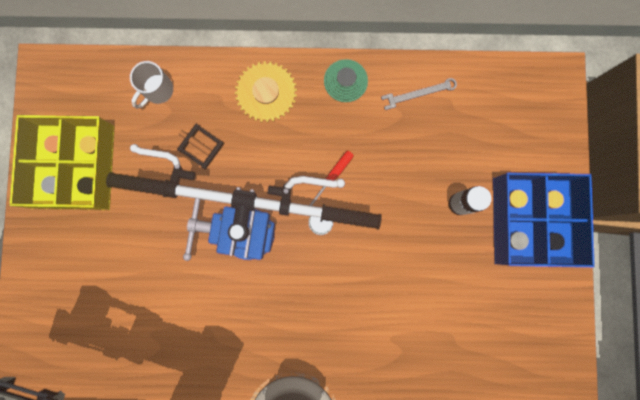

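The top view shows the bar running from about (109,181) to (380,221). The set blade is near (134,149)–(178,160), the loose blade near (288,183)–(341,184), the can at (470,200) and the jar at (321,224). I'll enlarge both views.

Run:
```python
import cv2
a=cv2.imread("pics/top0.png")[130:245,100:390]; cv2.imwrite("pics/topc.png",cv2.resize(a,None,fx=2.75,fy=2.75,interpolation=cv2.INTER_CUBIC))
a=cv2.imread("pics/side0.png")[105:265,215:375]; cv2.imwrite("pics/sidec.png",cv2.resize(a,None,fx=3.75,fy=3.75,interpolation=cv2.INTER_CUBIC))
```

```text
(no output)
```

View pics/topc.png

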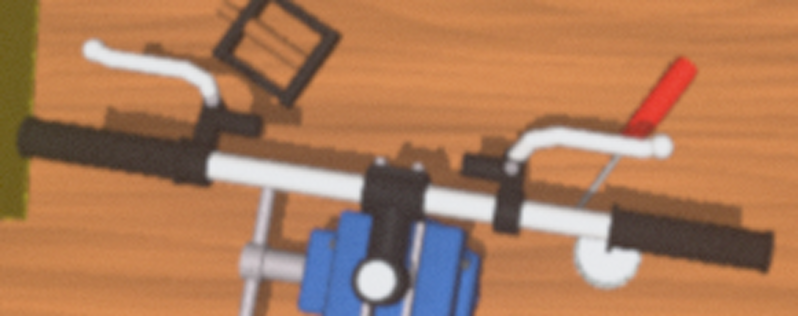

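View pics/sidec.png

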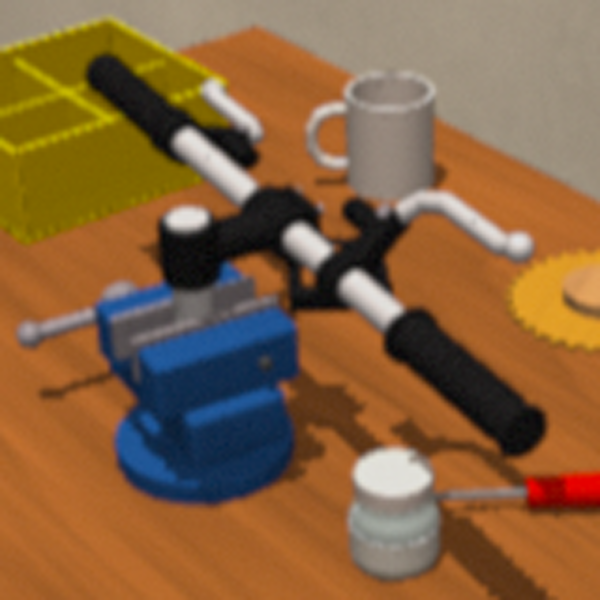

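```bash
cat > h.py <<'E'
import numpy as np, cv2
from scipy.spatial.transform import Rotation as R
from scipy.optimize import least_squares
np.set_printoptions(precision=4,suppress=True)
def proj(m,p):
    q=R.from_euler('xyz',m['rotation']).inv().apply(np.atleast_2d(p)-m['xyz'])
    return (q[:,:2]/q[:,2:])@np.diag([m['mtx'][0,0],m['mtx'][1,1]])+m['mtx'][:2,2]
def stand2w(s,p): # s=x,y,yaw (mm, rad)
    return R.from_euler('z',s[2]).apply(np.atleast_2d(p))+[s[0],s[1],0]
def ray(m,px):
    d=R.from_euler('xyz',m['rotation']).apply(np.r_[np.linalg.solve(m['mtx'],[*px,1])]); return m['xyz'],d
def onz(m,px,z):
    o,d=ray(m,px); return o+d*(z-o[2])/d[2]
def blade(side,slide,a,along): # side -1 loose
    y=side*(81+slide+along); return np.array([80*np.cos(a),y,170-80*np.sin(a)])
E
python3 - <<'E'
from h import *
from plant import bot
T=bot.camera_model('top');S=bot.camera_model('side')
tc=lambda u,v:np.array([100+u/2.75,130+v/2.75]); sc=lambda u,v:np.array([215+u/3.75,105+v/3.75])
bar=[(T,tc(770,251),-300),(T,tc(22,136),300),(T,tc(613,222),-172),(T,tc(208,166),150),
 (S,sc(524,426),-300),(S,sc(103,72),300),(S,sc(398,325),-172),(S,sc(182,140),150)]
bl=[(T,-1,tc(545,135)),(T,-1,tc(640,146)),(T,1,tc(110,54)),(T,1,tc(170,67)),
    (S,-1,sc(445,204)),(S,-1,sc(500,236)),(S,1,sc(215,95)),(S,1,sc(252,128))]
ball=[(T,-1,tc(661,147)),(S,-1,sc(518,244)),(T,1,tc(92,49))]
def f(p):
    r=[]
    for m,u,y in bar: r+=list((proj(m,stand2w(p[:3],[0,y,170]))[0]-u))
    for m,s,u in bl:
        a=p[4] if s<0 else p[5]; sl=p[3] if s<0 else 80
        A,B=proj(m,stand2w(p[:3],[blade(s,sl,a,32),blade(s,sl,a,95)])); n=np.array([-(B-A)[1],(B-A)[0]])/np.hypot(*(B-A)); r.append(n@(u-A)*1.5)
    for m,s,u in ball:
        a=p[4] if s<0 else p[5]; sl=p[3] if s<0 else 80
        d=proj(m,stand2w(p[:3],blade(s,sl,a,110)))[0]-u; r+=list(d*.5)
    c=proj(T,stand2w(p[:3],[0,-81-p[3],185]))[0]-tc(508,205); r.append(c[0])
    return r
s=least_squares(f,[450,0,0,20,-.5,.3]); print(s.x,s.cost);print(np.array(s.fun))
p=s.x
print('jar',onz(T,tc(607,258),70),'can',onz(T,(479,199),150))
J=s.jac;print(np.sqrt(np.diag(np.linalg.inv(J.T@J))))
E
```

```text
[525.3725 112.5841  -0.1372  12.1978  -0.7415   0.3077] 19.71948202318068
[-1.4684 -0.0879  1.5894  0.0181 -2.262   1.4798  0.622  -0.5508 -0.5521
 -0.1196  0.516  -0.8573  2.6843  0.8357  1.0189 -0.5364  1.0936 -0.8545
  2.2125  0.1759  1.9296 -0.8987 -0.3702 -1.4611 -0.1535  0.6701 -0.4289
  0.7687 -0.1306  1.1321 -0.0112]
jar [481.0538 -59.5805  70.    ] can [ 538.8793 -411.5256  150.    ]
[0.7211 0.9288 0.003  2.0906 0.0257 0.0236]
```

```bash
cat >> h.py <<'E'
ST=np.array([525.4,112.6,-.137])
def toolR(a,st=ST): # tool x along bar (+y), y radial at angle a, z tangent (down)
    M=np.array([[0,np.cos(a),-np.sin(a)],[1,0,0],[0,-np.sin(a),-np.cos(a)]]); return R.from_euler('z',st[2])*R.from_matrix(M)
def delta(o,pos,Rt): # turn first (deg), then shift in final tool frame (mm)
    R0=R.from_euler('xyz',o['tcp_rot']); print('turn',np.degrees((R0.inv()*Rt).as_rotvec()),'then shift',Rt.inv().apply(np.asarray(pos).ravel()-o['tool_pos']))
E
python3 - <<'E'
from h import *
from plant import bot
o=bot.get_obs(); Rt=toolR(-.74)
b=stand2w(ST,[60,215,160])[0]; pos=b-Rt.as_matrix()[:,2]*200
print(b,pos); delta(o,pos,Rt)
w=bot.camera_model('wrist'); R0=R.from_euler('xyz',o['tcp_rot'])
print('cam in tool',R0.inv().apply(w['xyz']-o['tool_pos']),(R0.inv()*R.from_euler('xyz',w['rotation'])).as_matrix())
E
```

```text
[614.2008 317.3912 160.    ] [480.6068 335.8089 307.6937]
turn [-34.6223 -30.629   79.1069] then shift [-122.6452  326.8527  187.9859]
cam in tool [  76.4552   -0.1669 -159.0257] [[-0.     -0.9598 -0.2808]
 [ 1.     -0.0003  0.0009]
 [-0.0009 -0.2808  0.9598]]
```

Emit:
servo_tool(deltas=[[[0,0,0],[-2.885,-2.552,6.592]],[[0,0,0],[-2.885,-2.552,6.592]],[[0,0,0],[-2.885,-2.552,6.592]],[[0,0,0],[-2.885,-2.552,6.592]],[[0,0,0],[-2.885,-2.552,6.592]],[[0,0,0],[-2.885,-2.552,6.592]],[[0,0,0],[-2.885,-2.552,6.592]],[[0,0,0],[-2.885,-2.552,6.592]],[[0,0,0],[-2.885,-2.552,6.592]],[[0,0,0],[-2.885,-2.552,6.592]],[[0,0,0],[-2.885,-2.552,6.592]],[[0,0,0],[-2.885,-2.552,6.592]]])

```text
time: 1.6
tool_pos: [132.6, 507.7, 226.4]
tcp_rot: [2.4, -0.002, 1.43]
contact_force: [0.8, -0.6, 1.0]
grip_width: 92.0
finger_force: 0.0
```

Emit:
servo_tool(deltas=[[[-0.0153,0.041,0.0235],[0,0,0]],[[-0.0153,0.041,0.0235],[0,0,0]],[[-0.0153,0.041,0.0235],[0,0,0]],[[-0.0153,0.041,0.0235],[0,0,0]],[[-0.0153,0.041,0.0235],[0,0,0]],[[-0.0153,0.041,0.0235],[0,0,0]],[[-0.0153,0.041,0.0235],[0,0,0]],[[-0.0153,0.041,0.0235],[0,0,0]],[[0,0,0],[0,0,0]],[[0,0,0],[0,0,0]]])

```text
time: 2.85
tool_pos: [481.1, 336.0, 308.3]
tcp_rot: [2.402, -0.001, 1.433]
contact_force: [-0.2, 0.4, -0.2]
grip_width: 91.8
finger_force: 0.0
```

Run:
```python
from h import *
from plant import bot
import json
w=bot.camera_model('wrist'); im=bot.capture('wrist'); cv2.imwrite('pics/w1.png',im[:,:,::-1])
json.dump({k:np.asarray(v).tolist() for k,v in w.items()},open('w1.json','w')); print(w['mtx'][0,0])
o=bot.get_obs(); print(o); delta(o,o['tool_pos'],toolR(-.74))
```

```text
330.74011516989685
{'time': 2.9, 'joint_positions': array([ 0.7681,  0.2121,  1.7103, -0.7661,  0.8686,  1.3106]), 'dq': array([ 0.0172, -0.0023, -0.0007, -0.0011, -0.001 , -0.0027]), 'tau': array([ -0.7828, -37.5839, -26.0341,  -2.2859,  -0.8525,   0.0574]), 'tool_pos': array([480.7075, 336.4827, 308.2811]), 'tcp_rot': array([ 2.4024, -0.0007,  1.4344]), 'contact_force': array([ 1.0189, -0.1741,  0.0482]), 'moment': array([ 0.0253,  0.5094, -0.0531]), 'finger_force': 0.0, 'grip_width': 91.86918917713699}
turn [-0.0437 -0.0537  0.0016] then shift [0. 0. 0.]
```

View pics/w1.png

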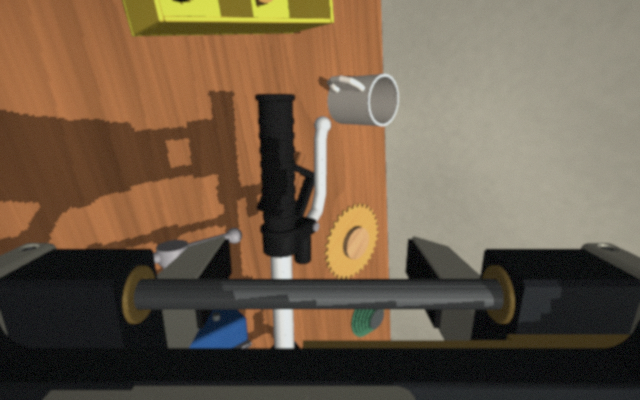

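The wrist view shows the bar vertical at u≈277, with the grip end at v≈96. The set blade runs down from its ball at (322,125) past (320,180). I'll enlarge it to read the edges.

Run:
```python
import cv2
a=cv2.imread("pics/w1.png")[88:288,240:345]; cv2.imwrite("pics/w1c.png",cv2.resize(a,None,fx=3,fy=3,interpolation=cv2.INTER_CUBIC))
g=cv2.imread("pics/w1.png").astype(int)
for v in (100,105,145,155,165,175,185,195,264,272): print(v,[int(x) for x in g[v,250:334].mean(1)])
```

```text
100 [122, 123, 124, 120, 108, 94, 70, 56, 32, 17, 19, 18, 21, 26, 17, 22, 24, 24, 25, 29, 26, 27, 28, 26, 26, 30, 25, 22, 24, 23, 28, 23, 25, 32, 26, 27, 29, 29, 23, 26, 27, 30, 46, 62, 84, 102, 108, 109, 109, 108, 110, 111, 114, 114, 114, 116, 113, 112, 115, 113, 115, 116, 115, 112, 116, 113, 117, 122, 120, 120, 118, 123, 122, 121, 121, 121, 121, 125, 127, 128, 128, 126, 128, 127]
105 [122, 123, 124, 123, 118, 114, 106, 86, 52, 21, 14, 9, 15, 18, 17, 24, 25, 23, 29, 32, 28, 28, 28, 28, 34, 31, 25, 32, 33, 33, 35, 33, 30, 27, 33, 34, 34, 28, 30, 28, 30, 39, 63, 92, 113, 116, 116, 112, 111, 107, 107, 107, 104, 110, 114, 114, 115, 114, 114, 115, 115, 116, 115, 116, 114, 116, 117, 122, 121, 118, 120, 122, 118, 122, 119, 123, 127, 127, 126, 125, 128, 123, 125, 125]
145 [119, 119, 118, 116, 116, 115, 117, 116, 116, 96, 63, 22, 12, 13, 14, 12, 9, 11, 15, 15, 18, 14, 13, 21, 19, 14, 19, 15, 18, 26, 33, 32, 27, 32, 33, 35, 30, 33, 29, 29, 27, 29, 44, 62, 95, 114, 122, 123, 121, 121, 121, 116, 117, 115, 117, 114, 114, 113, 110, 110, 107, 107, 105, 102, 107, 123, 152, 177, 201, 218, 225, 230, 
[... 2059 characters left out ...]
2, 205, 218, 221, 224, 227, 227, 229, 229, 229, 229, 228, 226, 218, 204, 170, 139, 117, 114, 112, 112, 101, 95, 90, 82, 80, 80, 82, 80, 84, 93, 105, 112, 114, 118, 118, 114, 115, 115, 115, 115, 113, 110, 107, 110, 111, 109, 114, 113, 108, 101, 97, 106, 132, 151, 161, 162, 161]
272 [114, 116, 118, 113, 111, 107, 102, 101, 96, 99, 102, 107, 107, 111, 111, 112, 112, 110, 109, 108, 106, 102, 117, 138, 160, 174, 189, 203, 214, 221, 223, 223, 223, 222, 226, 228, 229, 229, 226, 221, 204, 178, 145, 126, 123, 119, 119, 120, 118, 112, 113, 110, 108, 106, 107, 105, 113, 117, 118, 120, 121, 120, 116, 114, 112, 107, 114, 113, 113, 110, 109, 109, 110, 111, 112, 116, 116, 114, 114, 116, 126, 135, 130, 123]
```

View pics/w1c.png

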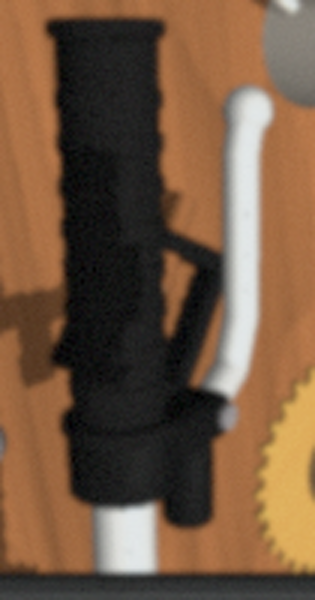

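Run:
```python
from h import *
import json
w={k:np.array(v) for k,v in json.load(open('w1.json')).items()}
bar=[(282.1,272),(282.0,264),(276.8,145),(277.8,175),(275.3,105)]; bl=[(321.2,145),(321.1,155),(321.1,165),(320.9,175),(320.8,185)]
def ld(A,B,u): n=np.array([-(B-A)[1],(B-A)[0]])/np.hypot(*(B-A)); return n@(np.array(u)-A)
def f(p,sig=1):
    s=p[:3]
    P=proj(w,stand2w(s,[[0,150,170],[0,300,170]])); Q=proj(w,stand2w(s,[[80*np.cos(p[3]),y,170-80*np.sin(p[3])] for y in(193,256)]))
    return [ld(*P,u) for u in bar]+[ld(*Q,u) for u in bl]+list((proj(w,stand2w(s,[0,300,170]))[0]-[275.2,97])*[0,1])
s=least_squares(f,[*ST,.3]);print(s.x,s.fun)
p=s.x; print('ball',proj(w,stand2w(p[:3],[80*np.cos(p[3]),271,170-80*np.sin(p[3])])))
for d in(-2,2):
    w2=dict(w); w2['xyz']=w['xyz']+[0,0,d]; 
    r=least_squares(lambda q:[*(lambda g:g)(f(q))],p).x
    old=w['xyz'].copy(); w['xyz']=old+[0,0,d]; print(d,least_squares(f,p).x); w['xyz']=old
```

```text
[526.4486 109.9683  -0.1308   0.2828] [-0.0071  0.2245 -0.0405 -0.2843  0.1182  0.2543  0.1159  0.0776 -0.1607
 -0.2991 -0.      0.    ]
ball [[320.8689 124.9561]]
-2 [525.0422 110.1105  -0.1308   0.2875]
2 [527.8549 109.8261  -0.1308   0.2781]
```

```bash
sed -i 's/^ST=.*/ST=np.array([526.2,110.5,-.132])/' h.py
python3 - <<'E'
from h import *
from plant import bot
o=bot.get_obs(); a=-.74; Rt=toolR(a); b=stand2w(ST,blade(-1,12.2,a,64))[0]; z=Rt.as_matrix()[:,2]
print(b); delta(o,b-z*81,Rt)
E
```

```text
[564.0734 -53.1081 223.943 ]
turn [-0.0436  0.1394 -0.21  ] then shift [-375.2292   42.0257   71.5799]
```

Emit:
servo_tool(deltas=[[[-0.042,0.0047,0],[0,0.14,-0.21]],[[-0.042,0.0047,0],[0,0,0]],[[-0.042,0.0047,0],[0,0,0]],[[-0.042,0.0047,0],[0,0,0]],[[-0.042,0.0047,0.012],[0,0,0]],[[-0.042,0.0047,0.014],[0,0,0]],[[-0.042,0.0047,0.015],[0,0,0]],[[-0.042,0.0047,0.015],[0,0,0]],[[-0.039,0.0044,0.0156],[0,0,0]],[[0,0,0],[0,0,0]],[[0,0,0],[0,0,0]]], fingers=0.55)

```text
time: 4.28
tool_pos: [506.9, -27.6, 285.6]
tcp_rot: [2.408, -0.003, 1.441]
contact_force: [0.1, 0.6, -0.5]
grip_width: 50.5
finger_force: 0.0
```

Run:
```python
from h import *
from plant import bot
w=bot.camera_model('wrist'); im=bot.capture('wrist')[:,:,::-1].copy()
a=-.74
for p in [blade(-1,12,a,32),blade(-1,12,a,64),blade(-1,12,a,95),[0,-172,170],[0,-300,170],[0,-93,170]]:
    u=proj(w,stand2w(ST,p))[0]; print(u); cv2.circle(im,tuple(int(x) for x in np.round(u)),2,(0,0,255),-1)
cv2.imwrite('pics/w2.png',im)
o=bot.get_obs(); b=stand2w(ST,blade(-1,12.2,a,64))[0];Rt=toolR(a); print(o['tool_pos'],o['grip_width'],o['joint_positions']); delta(o,b+Rt.as_matrix()[:,2]*19,Rt)
```

```text
[322.0421 188.4597]
[321.9331 227.7793]
[321.8344 263.4091]
[222.4517 245.1159]
[233.7815 374.8281]
[213.8176 146.2664]
[507.075  -27.3366 285.9034] 50.70048877060185 [-0.2632 -0.0728  2.0899  0.2349  0.4046 -0.3152]
turn [-0.3116 -0.2264  0.0557] then shift [-18.0453   2.4511 105.1419]
```

View pics/w2.png

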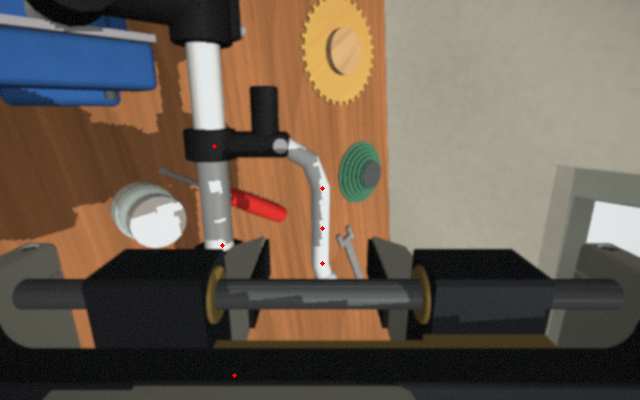

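The overlay puts the blade at u≈322 for v 188–263, which agrees with the fit, and the fingers straddle it. I'll go in now.

Emit:
servo_tool(deltas=[[[-0.009,0.0013,0.015],[-0.16,-0.11,0]],[[-0.009,0.0012,0.015],[-0.15,-0.11,0]],[[0,0,0.015],[0,0,0]],[[0,0,0.015],[0,0,0]],[[0,0,0.015],[0,0,0]],[[0,0,0.015],[0,0,0]],[[0,0,0.013],[0,0,0]],[[0,0,0],[0,0,0]],[[0,0,0],[0,0,0]]])

```text
time: 5.45
tool_pos: [575.1, -61.7, 227.5]
tcp_rot: [2.425, -0.009, 1.447]
contact_force: [0.5, 0.7, 0.5]
grip_width: 50.5
finger_force: 0.0
```

Run:
```python
from h import *
from plant import bot
a=-.74
o=bot.get_obs(); b=stand2w(ST,blade(-1,12.2,a,64))[0];Rt=toolR(a); print(o['joint_positions'],o['contact_force']); delta(o,b+Rt.as_matrix()[:,2]*19,Rt)
```

```text
[-0.3115  0.153   2.029   0.4818  0.2831 -0.6013] [0.4881 0.6626 0.4983]
turn [-1.3161 -0.7029 -0.0185] then shift [  7.0495 -11.3102  13.5516]
```

```bash
cat >> h.py <<'E'
def go(bot,slide,a,phi,back=0,st=ST):
    o=bot.get_obs(); Rt=toolR(phi,st); b=stand2w(st,blade(-1,slide,a,64))[0]
    print(o['tool_pos'],o['joint_positions'],o['contact_force'],o['grip_width']); delta(o,b+Rt.as_matrix()[:,2]*(19-back),Rt)
E
python3 - <<'E'
from h import *
from plant import bot
go(bot,12.2,-.74,-.42)
E
```

```text
[575.0669 -61.679  227.5459] [-0.3115  0.153   2.029   0.4818  0.2831 -0.6013] [0.4881 0.6626 0.4983] 50.53191727959629
turn [17.0183 -0.6994  0.094 ] then shift [  7.0495 -12.4499  17.386 ]
```

Emit:
servo_tool(deltas=[[[0.002,-0.004,0],[4.25,-0.18,0]],[[0.002,-0.004,0],[4.25,-0.18,0]],[[0.003,-0.004,0],[4.25,-0.18,0]],[[0,0,0],[4.25,-0.18,0]],[[0,0,0.006],[0,0,0]],[[0,0,0.006],[0,0,0]],[[0,0,0.005],[0,0,0]],[[0,0,0],[0,0,0]]])

```text
time: 6.45
tool_pos: [573.0, -54.3, 204.1]
tcp_rot: [2.722, 0.001, 1.44]
contact_force: [0.8, 0.3, 0.1]
grip_width: 50.6
finger_force: 0.0
```

Run:
```python
from h import *
from plant import bot
go(bot,12.2,-.74,-.42)
w=bot.camera_model('wrist'); print(proj(w,stand2w(ST,[blade(-1,12.2,-.74,x) for x in(32,64,95)])))
cv2.imwrite('pics/w3.png',bot.capture('wrist')[:,:,::-1])
```

```text
[572.9832 -54.3308 204.0864] [-0.2554  0.2511  1.8063  0.0802  0.6692 -0.1774] [0.784  0.2731 0.0993] 50.55947242166804
turn [-0.0396  0.0255  0.0917] then shift [ 0.0395 -0.1149 -2.798 ]
[[318.179  209.12  ]
 [318.0972 274.995 ]
 [318.0266 331.8396]]
```

View pics/w3.png

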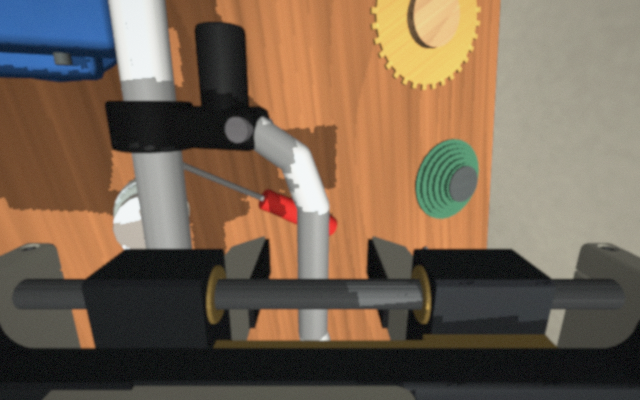

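The blade sits centred between the fingers at u≈312 (finger mid ≈318), about 3 mm inward. I'll nudge over and close.

Emit:
servo_tool(deltas=[[[0,-0.0025,-0.0025],[0,0,0]],[[0,0,0],[0,0,0]]])

```text
time: 6.75
tool_pos: [570.1, -53.9, 206.6]
tcp_rot: [2.721, 0.001, 1.44]
contact_force: [-0.2, 0.6, -0.3]
grip_width: 49.9
finger_force: 0.0
```

Emit:
servo_tool(deltas=[[[0,0,0],[0,0,0]],[[0,0,0],[0,0,0]],[[0,0,0],[0,0,0]],[[0,0,0],[0,0,0]],[[0,0,0],[0,0,0]],[[0,0,0],[0,0,0]]], fingers=0)

```text
time: 7.5
tool_pos: [570.0, -53.9, 205.9]
tcp_rot: [2.722, 0.001, 1.44]
contact_force: [-1.1, 0.6, -0.5]
grip_width: 13.2
finger_force: 30.0
```

Emit:
servo_tool(deltas=[[[-0.004,0,0],[0,0,0]],[[-0.008,0,0],[0,0,0]],[[-0.008,0,0],[0,0,0]],[[-0.008,0,0],[0,0,0]],[[-0.008,0,0],[0,0,0]]])

```text
time: 8.12
tool_pos: [565.0, -90.2, 205.8]
tcp_rot: [2.722, 0.001, 1.44]
contact_force: [-3.6, 3.4, -1.8]
grip_width: 12.9
finger_force: 30.0
```

Emit:
servo_tool(deltas=[[[-0.008,0,0],[0,0,0]],[[-0.008,0,0],[0,0,0]],[[-0.004,0,0],[0,0,0]],[[-0.002,0,0],[0,0,0]],[[-0.002,0,0],[0,0,0]]])

```text
time: 8.75
tool_pos: [561.8, -113.7, 205.8]
tcp_rot: [2.722, 0.001, 1.44]
contact_force: [-4.7, 3.1, -2.5]
grip_width: 13.0
finger_force: 30.0
```

Emit:
servo_tool(deltas=[[[-0.002,0,0],[0,0,0]],[[-0.002,0,0],[0,0,0]],[[0,0,0],[0,0,0]]])

```text
time: 9.12
tool_pos: [561.4, -117.8, 205.9]
tcp_rot: [2.722, 0.001, 1.44]
contact_force: [-3.5, 3.0, -1.9]
grip_width: 13.2
finger_force: 30.0
```

Emit:
servo_tool(deltas=[[[-0.002,0,0],[0,0,0]],[[-0.001,0,0],[0,0,0]],[[0,0,0],[0,0,0]]])

```text
time: 9.5
tool_pos: [560.9, -120.7, 205.9]
tcp_rot: [2.722, 0.001, 1.44]
contact_force: [-5.1, 3.2, -2.7]
grip_width: 13.2
finger_force: 30.0
```

Emit:
servo_tool(deltas=[[[-0.001,0,0],[0,0,0]],[[-0.001,0,0],[0,0,0]],[[0,0,0],[0,0,0]]])

```text
time: 9.88
tool_pos: [560.7, -122.6, 205.9]
tcp_rot: [2.722, 0.001, 1.44]
contact_force: [-4.8, 2.4, -2.2]
grip_width: 12.7
finger_force: 30.0
```

Emit:
servo_tool(deltas=[[[-0.001,0,0],[0,0,0]],[[-0.001,0,0],[0,0,0]],[[0,0,0],[0,0,0]]])

```text
time: 10.25
tool_pos: [560.1, -123.6, 205.4]
tcp_rot: [2.724, -0.0, 1.441]
contact_force: [-3.2, 7.3, -3.5]
grip_width: 12.9
finger_force: 30.0
```

Emit:
servo_tool(deltas=[[[-0.001,0,0],[0,0,0]],[[-0.001,0,0],[0,0,0]],[[0,0,0],[0,0,0]]])

```text
time: 10.62
tool_pos: [559.5, -124.4, 205.0]
tcp_rot: [2.725, -0.002, 1.441]
contact_force: [-3.3, 12.3, -3.3]
grip_width: 13.0
finger_force: 30.1
```

Run:
```python
from h import *
from plant import bot
o=bot.get_obs(); R0=R.from_euler('xyz',o['tcp_rot']); g=o['tool_pos']-R0.as_matrix()[:,2]*19
q=R.from_euler('z',-ST[2]).apply(g-[ST[0],ST[1],170]); print('grasp in stand',q,'r',np.hypot(q[0],q[2]),'a',-np.arctan2(q[2],q[0]),o['contact_force'],o['tool_pos'])
```

```text
grasp in stand [  56.2137 -228.522    52.3475] r 76.81306252751956 a -0.7498002163870884 [-3.3436 12.2868 -3.2694] [ 559.4729 -124.3867  204.9711]
```

Emit:
servo_tool(deltas=[[[0.001,0.0002,0.0027],[2,0,0]],[[0,0.00027,0.0053],[4,0,0]],[[0,0.00027,0.0053],[4,0,0]],[[0,0.00027,0.0053],[4,0,0]],[[0,0,0],[0,0,0]]])

```text
time: 11.25
tool_pos: [566.9, -124.6, 187.5]
tcp_rot: [2.971, -0.002, 1.441]
contact_force: [-6.6, 9.1, -1.5]
grip_width: 12.9
finger_force: 30.0
```

Emit:
servo_tool(deltas=[[[0,0.00027,0.0053],[4,0,0]],[[0,0.00027,0.0053],[4,0,0]],[[0,0.00027,0.0053],[4,0,0]],[[0,0.00027,0.0053],[4,0,0]],[[0,0,0],[0,0,0]]])

```text
time: 11.88
tool_pos: [569.1, -124.6, 166.4]
tcp_rot: [-3.032, -0.003, 1.441]
contact_force: [-8.8, 9.9, -0.4]
grip_width: 13.1
finger_force: 30.0
```

```bash
cat >> h.py <<'E'
def gr(bot):
    o=bot.get_obs(); R0=R.from_euler('xyz',o['tcp_rot']); g=o['tool_pos']-R0.as_matrix()[:,2]*19
    q=R.from_euler('z',-ST[2]).apply(g-[ST[0],ST[1],170]); print('grasp in stand',q,'r',np.hypot(q[0],q[2]),'a',-np.arctan2(q[2],q[0]),'a C',-np.arctan2(q[2]+2,q[0]+2.6),'F',o['contact_force'],o['moment'],R0.as_matrix()[:,2],o['joint_positions'])
E
python3 -c "
from h import *
from plant import bot
gr(bot)"
```

```text
grasp in stand [  75.5399 -227.4581   15.3279] r 77.07931546199204 a -0.20019270714379134 a C -0.2182229098854798 F [-8.7716  9.9304 -0.3965] [ 1.5176  1.328  -0.2597] [-0.1085  0.0172 -0.994 ] [-0.3363  0.5615  1.3445 -0.0201  1.3439 -0.2006]
```

Emit:
servo_tool(deltas=[[[0.001,0,0.0053],[4,0,0]],[[0,0,0.0053],[4,0,0]],[[0,0,0.0053],[4,0,0]],[[0,0,0.0053],[4,0,0]],[[0,0,0.0053],[4,0,0]],[[0,0,0.0053],[4,0,0]],[[0,0,0],[0,0,0]]])

```text
time: 12.75
tool_pos: [561.5, -123.4, 136.6]
tcp_rot: [-2.615, -0.002, 1.44]
contact_force: [-7.6, 8.4, 2.2]
grip_width: 12.6
finger_force: 30.0
```

```bash
python3 -c "
from h import *
from plant import bot
gr(bot)
w=bot.camera_model('wrist'); cv2.imwrite('pics/w4.png',bot.capture('wrist')[:,:,::-1])"
```

```text
grasp in stand [  75.3384 -227.2393  -16.9437] r 77.22017366899041 a 0.22121996326686172 a C 0.18943771015265223 F [-7.5795  8.3996  2.2383] [ 0.971   0.8145 -0.6651] [-0.4978  0.067  -0.8647] [-0.3026  0.8424  1.0045 -0.0871  1.8139 -0.171 ]
```

Emit:
servo_tool(deltas=[[[0.0005,0,0.0026],[2,0,0]],[[0,0,0.0023],[1.7,0,0]],[[0.001,0,0],[0,0,0]],[[0,0,0],[0,0,0]]])

```text
time: 13.3
tool_pos: [559.9, -122.9, 133.5]
tcp_rot: [-2.556, 0.0, 1.44]
contact_force: [-5.0, 2.4, 1.2]
grip_width: 13.1
finger_force: 30.0
```

Emit:
servo_tool(deltas=[[[0,0,0],[0,0,0]],[[0,0,0],[0,0,0]],[[0,0,0],[0,0,0]],[[0,0,0],[0,0,0]]], fingers=0.5)

```text
time: 13.8
tool_pos: [559.8, -123.0, 133.5]
tcp_rot: [-2.556, 0.001, 1.44]
contact_force: [-0.2, 0.8, 0.1]
grip_width: 44.8
finger_force: 0.0
```

Run:
```python
from h import *
from plant import bot
gr(bot)
o=bot.get_obs(); R0=R.from_euler('xyz',o['tcp_rot']); back=R0.as_matrix()[:,2]*-90
o=dict(o); o['tool_pos']=o['tool_pos']+back; print('after 90 back',o['tool_pos'])
Rt=toolR(-.74); b=stand2w(ST,[60,-190,160])[0]; delta(o,b-Rt.as_matrix()[:,2]*200,Rt)
```

```text
grasp in stand [  74.5415 -226.9824  -20.6888] r 77.35935373102267 a 0.27073294686040017 a C 0.23768692092014584 F [-0.1944  0.7663  0.1495] [-0.1805 -0.2631 -0.0002] [-0.5483  0.0709 -0.8333] [-0.2979  0.8827  0.9574 -0.098   1.8792 -0.1688]
after 90 back [ 609.1455 -129.3507  208.475 ]
turn [-75.9602   0.0817   0.0864] then shift [  36.8471  -72.4101 -200.4743]
```

Emit:
servo_tool(deltas=[[[0,0,-0.015],[0,0,0]],[[0,0,-0.03],[0,0,0]],[[0,0,-0.035],[0,0,0]],[[0,0,-0.04],[0,0,0]],[[0,0,-0.04],[0,0,0]],[[0,0,-0.02],[-7.6,0,0]],[[0,0,0],[-7.6,0,0]],[[0,0,0],[-7.6,0,0]],[[0,0,0],[-7.6,0,0]],[[0,0,0],[-7.6,0,0]],[[0,0,0],[0,0,0]]])

```text
time: 15.18
tool_pos: [651.3, -135.3, 275.0]
tcp_rot: [3.066, 0.002, 1.441]
contact_force: [0.1, 0.3, 0.6]
grip_width: 46.2
finger_force: 0.0
```

Run:
```python
from h import *
from plant import bot
o=bot.get_obs(); print(o['tool_pos'],o['tcp_rot'],o['joint_positions'])
Rt=toolR(-.74); b=stand2w(ST,[60,-190,160])[0]; delta(o,b-Rt.as_matrix()[:,2]*200,Rt)
R0=R.from_euler('xyz',o['tcp_rot']); print(R0.inv().apply(b-Rt.as_matrix()[:,2]*200-o['tool_pos']))
```

```text
[ 651.2501 -135.3111  275.0212] [3.0659 0.0024 1.4413] [-0.3259  0.5387  1.0815  0.0125  1.4466 -0.1977]
turn [-38.06     0.0706   0.1913] then shift [  37.214  -148.6831 -180.0046]
[  37.7196 -227.9371  -50.1511]
```

Shift in the present frame first, then turn.

Emit:
servo_tool(deltas=[[[0.006,-0.038,-0.0084],[0,0,0]],[[0.006,-0.038,-0.0084],[0,0,0]],[[0.006,-0.038,-0.0084],[0,0,0]],[[0.006,-0.038,-0.0084],[0,0,0]],[[0.006,-0.038,-0.0084],[0,0,0]],[[0.007,-0.038,-0.0084],[0,0,0]],[[0,0,0],[-7.6,0,0]],[[0,0,0],[-7.6,0,0]],[[0,0,0],[-7.6,0,0]],[[0,0,0],[-7.6,0,0]],[[0,0,0],[-7.6,0,0.2]],[[0,0,0],[0,0,0]],[[0,0,0],[0,0,0]]])

```text
time: 16.8
tool_pos: [430.4, -70.0, 308.3]
tcp_rot: [2.402, 0.001, 1.44]
contact_force: [0.7, 0.1, 0.8]
grip_width: 46.0
finger_force: 0.0
```

Run:
```python
from h import *
from plant import bot
import json
w=bot.camera_model('wrist'); im=bot.capture('wrist')[:,:,::-1]; cv2.imwrite('pics/w5.png',im)
json.dump({k:np.asarray(v).tolist() for k,v in w.items()},open('w5.json','w'))
for p in [blade(-1,80,.25,32),blade(-1,80,.25,64),[0,-150,170],[0,-300,170]]: print(proj(w,stand2w(ST,p)))
o=bot.get_obs(); print(o['tool_pos'],o['tcp_rot'],o['joint_positions'])
```

```text
[[320.8289 174.0585]]
[[320.7586 200.6136]]
[[274.1191 143.0038]]
[[279.3816 286.6454]]
[430.4685 -69.8711 308.1842] [2.4016 0.0007 1.4399] [-0.5408 -0.2711  2.1735  0.495   0.6    -0.7301]
```

View pics/w5.png

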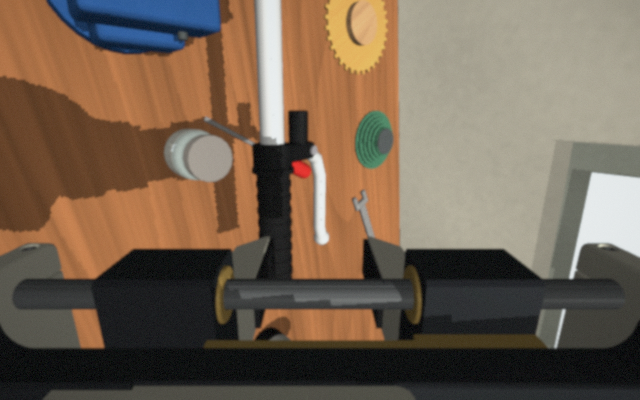

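The clamp at about (275,158) sits against the grip, the jar still stands, and the loose blade runs near (319,200). I'll measure both levers' angles with the same edge code.

```bash
cat > ang.py <<'E'
from h import *
import json
def mid(g,v,c,thr,bright): # midpoint of run around column c
    r=g[v-1:v+2].mean(0); s=(lambda x:(x>thr) if bright else (x<thr))
    i=c
    while s(r[i-1]): i-=1
    j=c
    while s(r[j+1]): j+=1
    L=i-(r[i]-thr)/(r[i]-r[i-1]); Rr=j+(r[j]-thr)/(r[j]-r[j+1]); return (L+Rr)/2,Rr-L
def ld(A,B,u): n=np.array([-(B-A)[1],(B-A)[0]])/np.hypot(*(B-A)); return n@(np.array(u)-A)
def meas(name,side,barrows,bc,blrows,lc,slide=80):
    w={k:np.array(v) for k,v in json.load(open(name+'.json')).items()}; g=cv2.imread(f'pics/{name}.png').astype(float).mean(2)
    bar=[(mid(g,v,bc,150,True),v) for v in barrows]; bl=[(mid(g,v,lc,150,True),v) for v in blrows]
    print([np.round(m,1).tolist() for m,_ in bar],[np.round(m,1).tolist() for m,_ in bl])
    def f(p):
        s=[p[0],ST[1],p[1]]
        P=proj(w,stand2w(s,[[0,side*100,170],[0,side*300,170]])); Q=proj(w,stand2w(s,[[80*np.cos(p[2]),side*y,170-80*np.sin(p[2])] for y in(193,256)]))
        return [ld(*P,(m[0],v)) for m,v in bar]+[ld(*Q,(m[0],v)) for m,v in bl]+[(p[1]+.132)/.004]
    s=least_squares(f,[526,-.132,.27]); print(name,s.x,s.fun)
E
python3 - <<'E'
from ang import *
meas('w1',1,(258,262,266,270,274),282,range(145,190,8),321)
meas('w5',-1,(50,70,90,110,125,135),270,range(185,228,6),320)
E
```

```text
[[283.2, 16.4], [282.4, 18.6], [282.5, 18.5], [282.6, 18.4], [282.8, 18.4]] [[321.2, 10.5], [321.3, 10.4], [321.2, 10.5], [321.2, 10.3], [321.1, 10.1], [321.1, 10.1]]
w1 [527.4336  -0.1322   0.2928] [ 0.8151 -0.1704 -0.2321 -0.235  -0.1854  0.0837  0.0902  0.0479  0.0252
 -0.1102 -0.1428 -0.0507]
[[270.6, 23.3], [271.3, 23.2], [271.9, 22.9], [272.6, 22.6], [272.9, 22.0], [273.4, 21.3]] [[320.6, 11.2], [320.5, 11.0], [320.4, 10.8], [320.4, 10.9], [320.4, 11.0], [320.4, 10.9], [320.3, 10.9], [320.4, 11.0]]
w5 [525.9167  -0.1323   0.2517] [-0.1936 -0.1264 -0.0392  0.0437  0.2397  0.0949 -0.075  -0.0763  0.0684
  0.0591 -0.0142  0.0158  0.0523 -0.0281 -0.0816]
```

Emit:
servo_tool(deltas=[[[0,0,0],[7.6,0,0]],[[0,0,0],[7.6,0,0]],[[0,0,0],[7.6,0,0]],[[0,0,0],[7.6,0,0]],[[0,0,0],[7.6,0,-0.2]],[[-0.006,0.038,0.0084],[0,0,0]],[[-0.006,0.038,0.0084],[0,0,0]],[[-0.006,0.038,0.0084],[0,0,0]],[[-0.006,0.038,0.0084],[0,0,0]],[[-0.006,0.038,0.0084],[0,0,0]],[[-0.007,0.038,0.0084],[0,0,0]],[[0,0,0],[7.6,0,0]],[[0,0,0],[7.6,0,0]],[[0,0,0],[7.6,0,0]],[[0,0,0],[7.6,0,0]],[[0,0,0],[7.6,0,0]],[[0,0,0],[0,0,0]]])

```text
time: 18.98
tool_pos: [643.8, -133.1, 258.9]
tcp_rot: [-2.538, 0.001, 1.441]
contact_force: [0.5, -0.2, -2.0]
grip_width: 45.9
finger_force: 0.0
```

Run:
```python
from h import *
from plant import bot
o=bot.get_obs(); print(o['tool_pos'])
delta(o,[559.8,-123,133.5],R.from_euler('xyz',[-2.556,0,1.44]))
```

```text
[ 643.8146 -133.1111  258.9068]
turn [-1.0259  0.0854  0.0357] then shift [ -0.9327  -1.206  151.2786]
```

Emit:
servo_tool(deltas=[[[-0.001,-0.0012,0],[-1,0,0]],[[0,0,0.03],[0,0,0]],[[0,0,0.03],[0,0,0]],[[0,0,0.03],[0,0,0]],[[0,0,0.025],[0,0,0]],[[0,0,0.02],[0,0,0]],[[0,0,0.016],[0,0,0]],[[0,0,0],[0,0,0]]])

```text
time: 19.98
tool_pos: [566.8, -125.6, 147.0]
tcp_rot: [-2.589, 0.005, 1.442]
contact_force: [-0.2, 0.3, 0.1]
grip_width: 46.1
finger_force: 0.0
```

Emit:
servo_tool(deltas=[[[0,0,0],[0,0,0]],[[0,0,0],[0,0,0]],[[0,0,0],[0,0,0]],[[0,0,0],[0,0,0]],[[0,0,0],[0,0,0]]], fingers=0)

```text
time: 20.6
tool_pos: [565.1, -125.1, 143.8]
tcp_rot: [-2.582, 0.002, 1.443]
contact_force: [4.8, -0.6, -3.3]
grip_width: 13.0
finger_force: 30.0
```

```bash
python3 -c "
from h import *
from plant import bot
gr(bot)"
```

```text
grasp in stand [  79.6588 -228.3225  -10.0924] r 80.295619568368 a 0.1260234243736159 a C 0.09806131067995884 F [ 4.7736 -0.5904 -3.3134] [-0.3086 -1.1317 -0.0848] [-0.5268  0.0664 -0.8474] [-0.2994  0.8675  0.9475 -0.0965  1.8781 -0.1739]
```

Emit:
servo_tool(deltas=[[[0,0,0],[0,0,0]],[[0,0,0],[0,0,0]],[[0,0,0],[0,0,0]]], fingers=0.4)

```text
time: 20.98
tool_pos: [563.6, -124.7, 144.3]
tcp_rot: [-2.577, 0.001, 1.443]
contact_force: [0.3, -0.4, 0.3]
grip_width: 35.2
finger_force: 0.0
```

Run:
```python
from h import *
from plant import bot
o=bot.get_obs(); print(o['tool_pos'],o['contact_force'])
delta(o,[559.8,-123,133.5],R.from_euler('xyz',[-2.556,0,1.44]))
```

```text
[ 563.5907 -124.7474  144.3008] [ 0.2741 -0.4032  0.3417]
turn [1.2296 0.1458 0.0796] then shift [ 1.2381  2.6474 11.2044]
```

Emit:
servo_tool(deltas=[[[0,0.0026,0.004],[0.6,0,0]],[[0,0,0.004],[0.6,0,0]],[[0,0,0.0032],[0,0,0]],[[0,0,0],[0,0,0]],[[0,0,0],[0,0,0]]])

```text
time: 21.6
tool_pos: [560.0, -124.3, 133.6]
tcp_rot: [-2.557, 0.001, 1.443]
contact_force: [-0.2, -0.0, -0.3]
grip_width: 37.1
finger_force: 0.0
```

Emit:
servo_tool(deltas=[[[0,0,0],[0,0,0]],[[0,0,0],[0,0,0]],[[0,0,0],[0,0,0]],[[0,0,0],[0,0,0]],[[0,0,0],[0,0,0]]], fingers=0)

```text
time: 22.22
tool_pos: [559.7, -124.2, 133.6]
tcp_rot: [-2.556, 0.001, 1.443]
contact_force: [-2.0, 0.3, 0.7]
grip_width: 13.4
finger_force: 30.0
```

```bash
python3 -c "
from h import *
from plant import bot
gr(bot)"
```

```text
grasp in stand [  74.6264 -228.1788  -20.5515] r 77.4045707475039 a 0.26873090129322313 a C 0.2357555758923696 F [-2.0494  0.3334  0.6992] [-0.012   0.0585 -0.0395] [-0.5479  0.0695 -0.8337] [-0.299   0.8825  0.9573 -0.0998  1.8786 -0.1725]
```

Emit:
servo_tool(deltas=[[[-0.001,0,0.0013],[1,0,0]],[[-0.001,0,0.0014],[1.1,0,0]],[[0,0,0],[0,0,0]],[[0,0,0],[0,0,0]]])

```text
time: 22.72
tool_pos: [557.8, -125.1, 131.1]
tcp_rot: [-2.518, -0.0, 1.443]
contact_force: [-3.0, 5.5, 2.3]
grip_width: 12.9
finger_force: 30.0
```

```bash
python3 -c "
from h import *
from plant import bot
gr(bot)"
```

```text
grasp in stand [  73.4826 -229.3603  -23.462 ] r 77.1372237162195 a 0.3090553017345535 a C 0.2749437236308382 F [-3.0431  5.477   2.2656] [ 0.5132  0.3067 -0.5371] [-0.5793  0.0747 -0.8117] [-0.2991  0.9083  0.9293 -0.1059  1.9189 -0.1757]
```

Emit:
servo_tool(deltas=[[[-0.0015,0,0],[0,0,0]],[[0,0,0],[0,0,0]]])

```text
time: 22.98
tool_pos: [557.4, -125.6, 131.2]
tcp_rot: [-2.517, -0.002, 1.443]
contact_force: [-3.6, 9.0, 2.7]
grip_width: 12.8
finger_force: 30.1
```

Emit:
servo_tool(deltas=[[[0.0015,0,0],[0,0,0]],[[0,0,0],[0,0,0]]])

```text
time: 23.22
tool_pos: [557.9, -125.1, 131.2]
tcp_rot: [-2.518, 0.0, 1.443]
contact_force: [-2.5, 5.8, 2.9]
grip_width: 13.1
finger_force: 30.0
```

Emit:
servo_tool(deltas=[[[0,0,0],[0,0,0]],[[0,0,0],[0,0,0]],[[0,0,0],[0,0,0]],[[0,0,0],[0,0,0]]], fingers=0.5)

```text
time: 23.72
tool_pos: [558.2, -126.3, 131.2]
tcp_rot: [-2.52, 0.001, 1.442]
contact_force: [0.2, -1.0, 0.8]
grip_width: 44.8
finger_force: 0.0
```

Emit:
servo_tool(deltas=[[[0,0,-0.015],[0,0,0]],[[0,0,-0.03],[0,0,0]],[[0,0,-0.035],[0,0,0]],[[0,0,-0.04],[0,0,0]],[[0,0,-0.04],[0,0,0]],[[0,0,-0.02],[-7.6,0,0]],[[0,0,0],[-7.6,0,0]],[[0,0,0],[-7.6,0,0]],[[0,0,0],[-7.6,0,0]],[[0,0,0],[-7.6,0,0]],[[0,0,0],[0,0,0]]])

```text
time: 25.1
tool_pos: [649.9, -137.4, 271.9]
tcp_rot: [3.097, 0.002, 1.443]
contact_force: [0.9, -0.2, -0.0]
grip_width: 45.8
finger_force: 0.0
```

Emit:
servo_tool(deltas=[[[0.006,-0.038,-0.0084],[0,0,0]],[[0.006,-0.038,-0.0084],[0,0,0]],[[0.006,-0.038,-0.0084],[0,0,0]],[[0.006,-0.038,-0.0084],[0,0,0]],[[0.006,-0.038,-0.0084],[0,0,0]],[[0.007,-0.038,-0.0084],[0,0,0]],[[0,0,0],[-8,0,0]],[[0,0,0],[-8,0,0]],[[0,0,0],[-8,0,0]],[[0,0,0],[-8,0,0]],[[0,0,0],[-8,0,0]],[[0,0,0],[0,0,0]],[[0,0,0],[0,0,0]]])

```text
time: 26.72
tool_pos: [430.2, -72.6, 312.4]
tcp_rot: [2.398, 0.002, 1.444]
contact_force: [0.6, 0.3, 0.3]
grip_width: 45.9
finger_force: 0.0
```

Run:
```python
from plant import bot
from ang import *
w=bot.camera_model('wrist'); im=bot.capture('wrist')[:,:,::-1]; cv2.imwrite('pics/w6.png',im)
json.dump({k:np.asarray(v).tolist() for k,v in w.items()},open('w6.json','w'))
print(proj(w,stand2w(ST,[[0,-110,170],[0,-150,170],blade(-1,80,.28,32),blade(-1,80,.28,95)])))
meas('w6',-1,(50,70,90,110,125,135),270,range(185,228,6),320)
```

```text
[[269.4312  94.8022]
 [270.9805 139.8239]
 [315.9488 171.3783]
 [315.7913 222.2392]]
[[267.7, 23.1], [268.4, 23.0], [269.0, 22.7], [269.6, 22.5], [269.8, 21.9], [270.7, 20.4]] [[315.3, 10.9], [315.3, 11.1], [315.2, 10.9], [315.2, 10.9], [315.1, 10.8], [315.0, 10.6], [314.9, 10.5], [315.6, 10.9]]
w6 [525.8977  -0.1321   0.2874] [-0.1235 -0.0842 -0.0374  0.0677  0.3534 -0.1657  0.0012 -0.0814  0.0234
 -0.0064  0.0763  0.1771  0.2331 -0.4256 -0.0326]
```

View pics/w6.png

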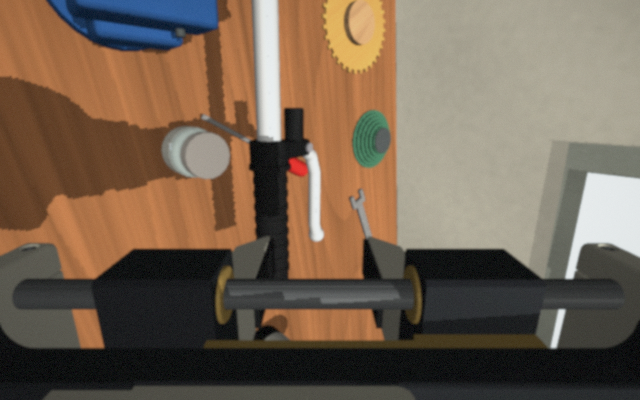

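The loose lever now measures 0.287 rad, against about 0.285–0.293 for the set lever. Its clamp, which starts at v≈140, sits against the grip, and the jar is standing.

```bash
python3 -c "
from plant import bot
print(bot.close_job())"
```

```text
the job is handed in; nothing more can be done
None
```

The loose lever is slid out against the grip and turned down to about 0.287 rad, matching the set lever's 0.285–0.293 rad as measured from the wrist camera; it is released and the job is handed in at about 27 s, with the jar still standing and the set lever and spray can never approached (the can was not checked in a later picture).

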